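Heft the steel salt shakers and set out the full one

TASK

Two steel salt shakers that look exactly alike stand near the front of the stove top, one on the left and one on the right of the flat cream-coloured serving disc: one is full, the other is empty. Feel by lifting which one is the heavy, full shaker and stand it upright in the middle of the disc, ready for the table, then let go. Leave the empty one standing upright on the stove top, off the disc, and do not disturb the pale bottle behind.

Things in the scene. Friction and masses are not known exactly. Their poses are not given: they have to be found in the camera images.
- shaker_1: Plain steel salt shaker, an upright cylinder 38 mm in diameter (37 mm in its top 17 mm) and 88 mm high; one of two that are alike in all but weight: the full one about 0.36 kg, the empty one about 0.09 kg (within 10 percent). Round: grip it round its middle from any side. Origin: centre of its underside; z up.
- shaker_2: Plain steel salt shaker, an upright cylinder 38 mm in diameter (37 mm in its top 17 mm) and 88 mm high; one of two that are alike in all but weight: the full one about 0.36 kg, the empty one about 0.09 kg (within 10 percent). Round: grip it round its middle from any side. Origin: centre of its underside; z up.
- serving_disc: Flat round cream-coloured ceramic serving disc, 164 mm in diameter and 6 mm thick, lying on the stove top; it does not slide. Origin: centre of its underside; z up.
- bottle_pale: Bystander: pale, cream-coloured glass bottle with a yellow cap, 64 mm in diameter, 191 mm high, standing behind the disc. Origin: centre of its underside; z up.

How it is judged (in metres and radians):
At the end, for the whole second after the job is handed in: One steel shaker stands upright (within about 6 degrees) and at rest on the disc, its axis within 35 mm of the disc's centre, and weighs on it with more than 2.2 N, as only the full one does; the other stands upright and at rest on the stove top, off the disc (((contact force between shaker_1 and serving_disc above 2.2 N and horizontal distance between shaker_1 and serving_disc below 0.035 m and z of shaker_1 in the frame of serving_disc below 0.012 m and angle between each of shaker_1, shaker_2's own z axis and vertical below 0.1 rad and linear speed of each of shaker_1, shaker_2 below 0.02 m/s and height (world z) of shaker_2 below 0.005 m and horizontal distance between shaker_2 and serving_disc above 0.1 m) or (contact force between shaker_2 and serving_disc above 2.2 N and horizontal distance between shaker_2 and serving_disc below 0.035 m and z of shaker_2 in the frame of serving_disc below 0.012 m and angle between each of shaker_2, shaker_1's own z axis and vertical below 0.1 rad and linear speed of each of shaker_2, shaker_1 below 0.02 m/s and height (world z) of shaker_1 below 0.005 m and horizontal distance between shaker_1 and serving_disc above 0.1 m))); the robot touches nothing.
It fails at once if the pale bottle is pushed more than 30 mm or knocked over (distance of bottle_pale from where it was at the start of the episode above 0.03 m or angle between bottle_pale's own z axis and vertical above 0.35 rad).
It also fails if it takes over 54 s, if anything falls off the work surface, if the arm or the gripper's body presses on something with over 40 N, if the wrist force passes 120 N, or if a joint passes its speed limit or range.

ROBOT

A 6-joint arm with a two-finger parallel gripper is mounted at the origin on a cart in front of the work surface, level with it; the furniture and walls round the work are solid. World frame = base frame: x ahead of the robot, y to its left, z up, the work surface at z = 0. Lengths are in mm, angles in rad, forces in N, time in s.
With the tool pointing down it reaches from about 350 to 875 mm from the base axis. Payload 4.2 kg.
Tool frame: the origin (TCP) lies midway between the tips of the shut fingers; the grasp point (between the pads) lies 19 mm behind it (tcp_to_grasp is the distance from the TCP to the grasp point, in mm); z points along the fingers, y is the line along which they close (so a half turn about z gives the same grasp; the last joint's range is limited). The gripper opens to 85 mm and grips with 20 to 120 N. Pads are 22 mm wide; open, the fingers measure 114 mm over their backs; the gripper's body (76 mm by 85 mm) begins 54 mm behind the grasp point. The pads swing forward as they close: fully open they stand 13 mm farther back than shut.
Start: joints at [1.421, 0.385, 0.008, 0, -1.194, -0.259], TCP at [248.409, 573.491, 231.312] pointing down, gripper open.
Joint ranges: [-3.14, 3.14], [-1.21, 2.06], [-1.07, 1.41], [-3.16, 2.05], [-2.99, -0.16], [-3.1, 3.1]. Speed limits (rad/s): [2.79, 2.79, 3.14, 3.14, 3.14, 3.14].

INTERFACE

Orientations are given as a unit quaternion [x, y, z, w].
In Python, from bench import read_state, get_image, job_done, tcp_to_grasp gives the robot as it stands.
- The arm moves only by the tool jog_arm, never from a script. Its argument "plan" is a list of rows, each a list of 3 entries, a list of its own where there are three numbers: the finger opening in mm, from 0 to 85.4, then the shift along the tool's x, y, z as a fraction of full scale, then the turn, a rotation vector about the tool's x, y, z as a fraction of full scale. A call has 1 to 10 rows; each row is the pose to reach, as a shift and turn from the pose commanded when the call began, along the tool's axes at that moment; what a row does not reach only later rows make up. Full scale, the value 1, is 0.1 m for a shift and 60 degrees for a turn. A row lasts 1/8 s, in which the tool goes at most 62.5 mm and 10.7 degrees, less where a joint would pass 70% of its speed; a pose out of reach is approached as far as the arm can. A call with a number of a shift or a turn outside -1 to 1 is refused whole. A call with a gripper value outside its range is refused whole. The fingers move at their own pace and stop on an object; the grip force is fixed at half the most. Time passes only in rows, so rows that repeat a pose let the fingers close. It gives the time, the measured TCP pose, the force, the opening and the grip force at its end, in the units of the state.
- read_state(): the state, without advancing time (a new reading comes with each control period).
- get_image(name): name is "scene" or "top"; returns a dict with "img" (384x512x3 uint8, red, green, blue), "range_z" (384x512 float32, mm along the optical axis (not along the pixel's ray), 0 where there is no reading), "intrinsics" (3x3 intrinsics, pixels), "distortion" ([k1, k2, p1, p2, k3] as OpenCV has them; the pictures are not rectified), "extrinsics" (4x4, takes a point from camera to world coordinates). Camera axes: x right, y down, z forward; pixel columns grow to the right and rows downward; lengths in mm; the calibration is good to about 2 mm. A picture is of the moment at which its call begins.
- job_done(): hands the job in; it is judged then, once.
The state is a dict: "clock": time; "joints": joint angles; "joint_vel": joint speeds; "joint_efforts": joint torques, N m; "position": TCP position; "ee_rot": TCP orientation; "contact_force": force on the tool from outside, world axes, zero at the start; "wrist_torque": the same for the moment, N m; "gripper_width": finger opening in mm; "grasp_force": force on a finger pad.
Only numpy, scipy, OpenCV 4.12 (cv2) and the standard library are available. Lean on these libraries where they do the work, as an engineer would, in place of code of your own. Each camera call takes 0.05 s, during which the arm holds its last target. There are 200 camera calls.

## Working session

There is one attempt and no reset: what is moved stays moved. The work goes in short steps, Python scripts to look and compute and a tool call to move; the robot and the scene stay as the last step left them, time stands still between calls to the robot, and variables do not carry over. Pictures are saved under pics/ and viewed, at most 10 in all, crops included, and the job is handed in when it is done.

Besides the shell and the picture viewer there is one more tool, called after "Request:" as name([rows], argument=value, ...), one row to a line, values as JSON. jog_arm: Moves the arm, as the interface text tells. Its arguments: {"type":"object","properties":{"plan":{"type":"array"}},"required":["plan"]}

```bash
mkdir -p pics; python3 - <<'E'
from bench import *
import cv2,numpy as np
print(read_state(), tcp_to_grasp)
ims=[]
for n in("scene","top"):
    d=get_image(n); np.savez(n+".npz",**d); cv2.imwrite(f"pics/{n}0.png",d["img"][:,:,::-1]); print(n,d["intrinsics"],d["distortion"],d["extrinsics"])
E
```

```text
{'clock': 0.0, 'joints': array([ 1.42060404e+00,  3.85546210e-01,  6.61386409e-03, -5.24262110e-04,
       -1.19399178e+00, -2.58610175e-01]), 'joint_vel': array([ 6.57673552e-04,  3.66856021e-05, -9.80593135e-04,  1.65138082e-03,
       -1.01443557e-03, -1.25154671e-03]), 'joint_efforts': array([-3.10170662e-04, -3.92297244e+01,  1.88399220e+01,  4.18604851e+00,
       -4.63473931e-03,  7.07618412e-06]), 'position': array([248.1809737 , 572.96782798, 230.21939844]), 'ee_rot': array([ 9.79162480e-01, -2.03075468e-01, -1.85636104e-04,  1.07553603e-03]), 'contact_force': array([-0.16561769, -0.29880152,  0.12707071]), 'wrist_torque': array([0.02024742, 0.02064322, 0.00163036]), 'grasp_force': 0.0, 'gripper_width': 85.26036074875726} 18.700000000000003
scene [[469.26297903   0.         254.73936685]
 [  0.         469.26297903 194.71670171]
 [  0.           0.           1.        ]] [-0.18770119  0.          0.          0.          0.        ] [[ 5.09445617e-01 -4.81751656e-01  7.13008069e-01 -2.48895800e+02]
 [-8.60398067e-01 -2.72247158e-01  4.30809297e-01 -4.78460268e+02]
 [-1.34286720e-02 -8.32944672e-01 -5.53193315e-01  6.78695930e+02]
 [ 0.00000000e+00  0.00000000e+00  0.00000000e+00  1.00000000e+00]]
top [[406.31364349   0.         257.76507556]
 [  0.         406.31364349 187.54122635]
 [  0.           0.           1.        ]] [-0.12060119  0.          0.          0.          0.        ] [[-1.36358790e-02 -9.94488094e-01  1.03959099e-01  4.35052037e+02]
 [-9.99379066e-01  1.69329906e-02  3.08991277e-02 -7.72379543e+00]
 [-3.24891530e-02 -1.03473210e-01 -9.94101479e-01  1.05961817e+03]
 [ 0.00000000e+00  0.00000000e+00  0.00000000e+00  1.00000000e+00]]
```

View pics/scene0.png

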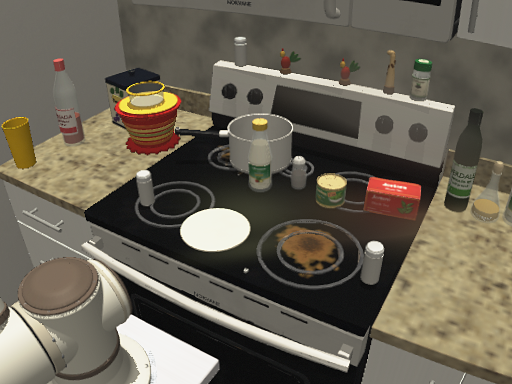

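View pics/top0.png

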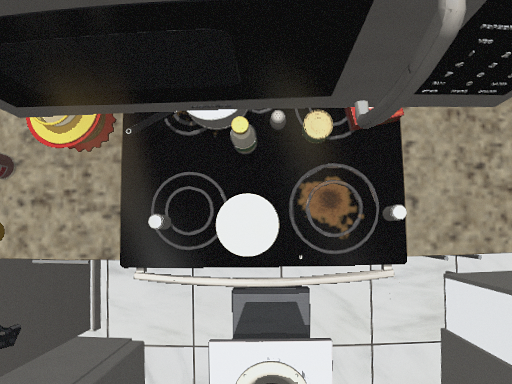

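The scene view shows the shakers at about (145,188) on the left and (372,262) on the right, the disc at (215,229) and the pale bottle at (260,158). The top view has the shaker tops at about (155,221) and (399,212), the disc at (247,225) and the bottle cap at (240,124). A third, similar shaker stands at the back, at scene (299,172), and isn't part of the task.

```bash
cat > h.py <<'E'
import cv2,numpy as np
def pts(d,depth=None):
    h,w=d["range_z"].shape; u,v=np.meshgrid(np.arange(w),np.arange(h))
    n=cv2.undistortPoints(np.stack([u,v],-1).reshape(-1,1,2).astype(float),d["intrinsics"],d["distortion"]).reshape(h,w,2)
    r=np.dstack([n,np.ones((h,w))]); E=d["extrinsics"]
    return (r*d["range_z"][...,None])@E[:3,:3].T+E[:3,3], r@E[:3,:3].T, E[:3,3]
def plane(ray,c,z): return c+ray*((z-c[2])/ray[...,2])[...,None]
E
python3 - <<'E'
from h import *
for n,bx in(("top",dict(L=(140,205,180,240),R=(380,195,415,230),B=(222,110,262,160))),("scene",dict(L=(128,160,165,215),R=(352,235,392,292),B=(240,115,280,195)))):
    d=dict(np.load(n+".npz")); P,ray,c=pts(d)
    im=d["img"].astype(int)
    m=(im.min(2)>(195)).astype(np.uint8)
    s=np.s_[185:265,205:290] if n=="top" else np.s_[200:255,170:260]
    mm=np.zeros_like(m); mm[s]=m[s]; Q=plane(ray,c,6.)[mm>0]; D=P[mm>0]
    (cx,cy),r=cv2.minEnclosingCircle(Q[:,:2].astype(np.float32)); print(n,"disc",cx,cy,r,Q[:,:2].mean(0),D.mean(0))
    for k,(a,b,e,f) in bx.items():
        p=P[b:f,a:e].reshape(-1,3); p=p[(p[:,2]>15)&(p[:,2]<230)]
        zt=np.percentile(p[:,2],97); t=p[p[:,2]>zt-8]
        print(n,k,len(p),"zmax",p[:,2].max(),zt,"med top",np.median(t,0),"range",t.min(0),t.max(0),"all",p.min(0),p.max(0))
E
```

```text
top disc 450.16845703125 55.18693542480469 81.4618911743164 [449.50209722  54.98837121] [449.45903271  54.6569407   10.94664387]
top L 290 zmax 91.9023284053718 90.34521481203772 med top [459.25237035 273.54613748  86.80209886] range [442.35699967 256.5044908   82.57174682] [476.45702924 291.44266308  91.90232841] all [439.98852776 254.86040066  15.38305266] [476.96568284 292.28718981  91.90232841]
top R 299 zmax 90.39272652833529 88.92714569471626 med top [ 471.70578061 -316.33651931   85.98514564] range [ 455.00916261 -334.2216545    81.03759689] [ 488.99143199 -298.28131717   90.39272653] all [ 453.03310952 -335.45931475   17.00396641] [ 489.99886272 -296.95283971   90.39272653]
top B 948 zmax 193.93870344560526 191.90480615800143 med top [666.60108159  58.69196861 190.37647678] range [647.85646804  40.98281913 184.64911428] [685.93524209  76.51425275 193.93870345] all [634.76818523  26.7819341   15.07785325] [750.63644526 116.92537717 193.93870345]
scene disc 450.40887451171875 55.33815002441406 81.43206787109375 [447.51125089  53.49555368] [443.55868774  50.34100457   9.87885995]
scene L 429 zmax 92.63137914778349 90.23474366920618 med top [455.26380439 269.32265337  88.50883537] range [440.30774155 255.69121323  82.40638428] [472.91594456 291.00398824  92.63137915] all [438.30689276 252.14576416  15.01409958] [473.23215845 291.00398824  92.63137915]
scene R 664 zmax 91.36981100115975 89.62141074227792 med top [ 466.85993592 -319.35146935   87.6338555 ] range [ 451.86688923 -335.40640046   81.859092  ] [ 488.37191636 -300.62375322   91.369811  ] all [ 450.6577922  -336.79835397   15.09452795] [ 488.37191636 -298.91195222   91.369811  ]
scene B 2575 zmax 194.03757774669936 189.88477363350947 med top [658.88181962  55.96737179 190.51668708] range [644.58592928  37.31237048 181.9222852 ] [683.67178061  76.97084127 194.03757775] all [631.29091003  25.13529371  15.00384641] [917.62357792 271.76165598 194.03757775]
```

Request:
jog_arm([
  [85,[0.39,0.24,0.06],[0,0,0]],
  [85,[0.78,0.48,0.12],[0,0,0]],
])

```text
clock: 0.35
position: [301.0, 497.5, 218.4]
ee_rot: [0.979, -0.202, -0.0, 0.001]
contact_force: [0.6, 0.3, -0.1]
gripper_width: 85.0
grasp_force: 0.0
```

Request:
jog_arm([
  [85,[0.39,0.24,0.06],[0,0,0]],
  [85,[0.78,0.48,0.12],[0,0,0]],
])

```text
clock: 0.6
position: [353.9, 421.9, 206.7]
ee_rot: [0.979, -0.203, -0.0, 0.0]
contact_force: [1.2, -0.5, -0.4]
gripper_width: 85.3
grasp_force: 0.0
```

Request:
jog_arm([
  [85,[0.39,0.24,0.12],[0,0,0]],
  [85,[0.78,0.48,0.26],[0,0,0]],
])

```text
clock: 0.85
position: [406.4, 347.0, 180.9]
ee_rot: [0.979, -0.203, -0.0, -0.0]
contact_force: [0.3, 0.2, 0.1]
gripper_width: 84.9
grasp_force: 0.0
```

Request:
jog_arm([
  [85,[0.39,0.24,0.26],[0,0,0]],
  [85,[0.78,0.48,0.5],[0,0,0]],
  [85,[0.78,0.48,0.5],[0,0,0]],
  [85,[0.78,0.48,0.5],[0,0,0]],
  [85,[0.78,0.48,0.5],[0,0,0]],
])

```text
clock: 1.48
position: [458.4, 274.5, 132.0]
ee_rot: [0.979, -0.202, 0.0, -0.001]
contact_force: [0.4, -0.6, -0.2]
gripper_width: 84.9
grasp_force: 0.0
```

Request:
jog_arm([
  [85,[0,0.01,0.3],[0,0,0]],
  [85,[0,0.01,0.6],[0,0,0]],
  [85,[0,0.01,0.85],[0,0,0]],
  [85,[0,0.01,1.0],[0,0,0]],
  [85,[0,0.01,1.0],[0,0,0]],
  [60,[0,0.01,1.0],[0,0,0]],
  [45,[0,0.01,1.0],[0,0,0]],
  [30,[0,0.01,1.0],[0,0,0]],
  [30,[0,0.01,1.0],[0,0,0]],
  [30,[0,0.01,1.0],[0,0,0]],
])

```text
clock: 2.72
position: [458.9, 273.2, 32.5]
ee_rot: [0.979, -0.203, 0.001, -0.001]
contact_force: [-0.4, 0.4, 6.3]
gripper_width: 36.9
grasp_force: 59.7
```

Request:
jog_arm([
  [30,[0,0,0],[0,0,0]],
  [30,[0,0,0],[0,0,0]],
  [30,[0,0,0],[0,0,0]],
])

```text
clock: 3.1
position: [458.9, 273.2, 32.6]
ee_rot: [0.979, -0.203, 0.001, -0.001]
contact_force: [-0.7, 0.5, 6.4]
gripper_width: 37.1
grasp_force: 59.7
```

Request:
jog_arm([
  [30,[0,0,-0.05],[0,0,0]],
  [30,[0,0,-0.15],[0,0,0]],
  [30,[0,0,-0.3],[0,0,0]],
  [30,[0,0,-0.4],[0,0,0]],
  [30,[0,0,-0.4],[0,0,0]],
  [30,[0,0,-0.4],[0,0,0]],
  [30,[0,0,-0.4],[0,0,0]],
  [30,[0,0,-0.4],[0,0,0]],
])

```text
clock: 4.1
position: [457.8, 272.2, 70.9]
ee_rot: [0.979, -0.203, -0.0, 0.0]
contact_force: [-0.1, -0.2, -2.6]
gripper_width: 36.7
grasp_force: 60.4
```

```bash
python3 - <<'E'
from bench import *
import cv2
for i in range(5):
    get_image("top"); s=read_state(); print(s["contact_force"],s["position"],s["gripper_width"],s["joint_efforts"][1:3])
d=get_image("scene"); cv2.imwrite("pics/lift1.png",d["img"][:,:,::-1])
E
```

```text
[ 0.74868467 -0.30405034 -2.71584101] [457.86779098 272.23968538  70.94727688] 36.79576201806494 [-36.85095549  14.64574009]
[ 0.18701411 -0.19771585 -2.93364908] [457.89229835 272.29191291  71.03140106] 36.85452960041111 [-36.82753086  14.64730203]
[ 0.21143255 -0.78085214 -3.23043699] [457.91156937 272.30745748  71.08339045] 36.772832966141586 [-36.81140542  14.65107054]
[-0.63731516  0.25886168 -3.90462704] [457.95325696 272.33704186  71.17159744] 37.04779613281517 [-36.80128813  14.65510547]
[ 0.6379471  -0.76143826 -3.05346839] [457.97552414 272.35465894  71.20143355] 36.56433140543074 [-36.79563403  14.65916812]
```

View pics/lift1.png

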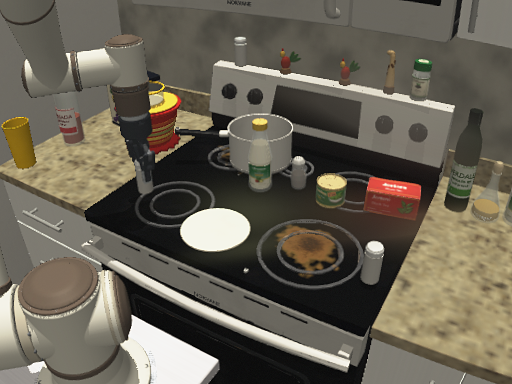

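The lifted left shaker pulls about 3 N, so it is the full one; the picture shows it held upright in the gripper at (145,180). I'll carry it to the disc.

Request:
jog_arm([
  [30,[0.07,0.17,0],[0,0,0]],
  [30,[0.16,0.42,0],[0,0,0]],
  [30,[0.26,0.67,0],[0,0,0]],
])

```text
clock: 4.78
position: [454.4, 198.2, 71.2]
ee_rot: [0.979, -0.203, -0.0, 0.0]
contact_force: [0.2, -0.3, -3.8]
gripper_width: 36.8
grasp_force: 60.5
```

Request:
jog_arm([
  [30,[0.09,0.22,0],[0,0,0]],
  [30,[0.18,0.45,0],[0,0,0]],
  [30,[0.26,0.67,0],[0,0,0]],
])

```text
clock: 5.15
position: [451.5, 126.1, 71.4]
ee_rot: [0.979, -0.204, -0.0, 0.0]
contact_force: [-0.0, -0.5, -4.1]
gripper_width: 36.7
grasp_force: 60.5
```

Request:
jog_arm([
  [30,[0.1,0.25,0],[0,0,0]],
  [30,[0.19,0.47,0],[0,0,0]],
  [30,[0.25,0.62,0],[0,0,0]],
  [30,[0.27,0.68,0],[0,0,0]],
  [30,[0.27,0.68,0],[0,0,0]],
  [30,[0.27,0.68,0],[0,0,0]],
  [30,[0.27,0.68,0],[0,0,0]],
  [30,[0.27,0.68,0],[0,0,0]],
])

```text
clock: 6.15
position: [450.2, 56.0, 71.3]
ee_rot: [0.979, -0.203, -0.0, 0.0]
contact_force: [0.6, -0.5, -4.3]
gripper_width: 36.5
grasp_force: 60.6
```

```bash
python3 - <<'E'
from bench import *
import cv2
for i in range(4):
    d=get_image("scene"); s=read_state(); print(s["contact_force"],s["position"],s["gripper_width"])
cv2.imwrite("pics/over.png",d["img"][:,:,::-1])
E
```

```text
[-0.64852859 -0.22469512 -2.96052736] [450.20379509  55.95713684  71.27237566] 36.74064286611538
[ 0.53428271 -0.11677818 -4.04252834] [450.17911887  55.86956677  71.26758645] 36.716681815531516
[-0.57073428 -0.29521547 -3.91240668] [450.18508272  55.8265402   71.27849634] 37.162442636744615
[ 0.25591414  0.39585247 -3.81463254] [450.17122626  55.76195849  71.27948132] 37.019727541739066
```

View pics/over.png

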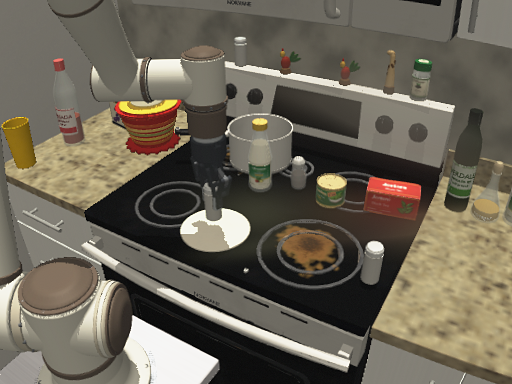

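The picture shows the shaker hanging upright over the disc at about (212,205); its weight reads a steady 3.9 N. Next I'll lower it until it touches.

Request:
jog_arm([
  [30,[0,0,0.08],[0,0,0]],
  [30,[0,0,0.16],[0,0,0]],
  [30,[0,0,0.23],[0,0,0]],
  [30,[0,0,0.28],[0,0,0]],
  [30,[0,0,0.3],[0,0,0]],
  [30,[0,0,0.31],[0,0,0]],
  [30,[0,0,0.31],[0,0,0]],
  [30,[0,0,0.31],[0,0,0]],
  [30,[0,0,0.31],[0,0,0]],
])

```text
clock: 7.48
position: [450.3, 55.7, 40.5]
ee_rot: [0.979, -0.203, 0.0, -0.0]
contact_force: [-0.3, 0.9, -3.7]
gripper_width: 36.9
grasp_force: 60.5
```

Request:
jog_arm([
  [30,[0,0,0.005],[0,0,0]],
  [30,[0,0,0.01],[0,0,0]],
  [30,[0,0,0.015],[0,0,0]],
  [30,[0,0,0.015],[0,0,0]],
  [30,[0,0,0.015],[0,0,0]],
])

```text
clock: 8.1
position: [450.2, 55.6, 38.8]
ee_rot: [0.979, -0.203, 0.0, 0.0]
contact_force: [-0.8, 0.0, -3.3]
gripper_width: 37.0
grasp_force: 60.5
```

Request:
jog_arm([
  [30,[0,0,0.007],[0,0,0]],
  [30,[0,0,0.014],[0,0,0]],
  [30,[0,0,0.02],[0,0,0]],
  [30,[0,0,0.02],[0,0,0]],
  [30,[0,0,0.02],[0,0,0]],
])

```text
clock: 8.72
position: [450.4, 55.7, 38.5]
ee_rot: [0.979, -0.203, 0.0, 0.0]
contact_force: [-4.7, -0.2, 13.2]
gripper_width: 36.7
grasp_force: 62.3
```

Request:
jog_arm([
  [30,[0,0,-0.01],[0,0,0]],
  [30,[0,0,-0.012],[0,0,0]],
  [30,[0,0,-0.012],[0,0,0]],
  [30,[0,0,-0.012],[0,0,0]],
])

```text
clock: 9.22
position: [450.3, 55.7, 38.5]
ee_rot: [0.979, -0.203, 0.0, 0.0]
contact_force: [-2.5, -0.3, 7.7]
gripper_width: 36.8
grasp_force: 61.1
```

Request:
jog_arm([
  [30,[0,0,-0.01],[0,0,0]],
  [36,[0,0,-0.01],[0,0,0]],
  [40,[0,0,-0.01],[0,0,0]],
  [46,[0,0,-0.01],[0,0,0]],
  [55,[0,0,-0.01],[0,0,0]],
  [70,[0,0,-0.01],[0,0,0]],
  [85,[0,0,-0.01],[0,0,0]],
  [85,[0,0,-0.01],[0,0,0]],
  [85,[0,0,-0.01],[0,0,0]],
])

```text
clock: 10.35
position: [450.2, 55.6, 39.0]
ee_rot: [0.979, -0.203, 0.0, -0.0]
contact_force: [-0.2, 0.3, -0.4]
gripper_width: 85.3
grasp_force: 0.0
```

Request:
jog_arm([
  [85,[0,0,-0.1],[0,0,0]],
  [85,[0,0,-0.3],[0,0,0]],
  [85,[0,0,-0.6],[0,0,0]],
  [85,[0,0,-0.9],[0,0,0]],
  [85,[0,0,-1],[0,0,0]],
])

```text
clock: 10.98
position: [451.1, 56.0, 141.3]
ee_rot: [0.979, -0.203, 0.002, -0.001]
contact_force: [0.6, 1.0, 0.1]
gripper_width: 85.0
grasp_force: 0.0
```

Request:
jog_arm([
  [85,[0,-0.2,-0.3],[0,0,0]],
  [85,[-0.2,-0.6,-0.3],[0,0,0]],
  [85,[-0.4,-1,-0.3],[0,0,0]],
  [85,[-0.4,-1,-0.3],[0,0,0]],
  [85,[-0.4,-1,-0.3],[0,0,0]],
])

```text
clock: 11.6
position: [452.6, 162.9, 168.4]
ee_rot: [0.979, -0.203, -0.001, 0.001]
contact_force: [0.5, -0.6, -0.5]
gripper_width: 85.0
grasp_force: 0.0
```

```bash
python3 - <<'E'
from bench import *
from h import *
d=get_image("scene"); t=get_image("top")
cv2.imwrite("pics/end.png",d["img"][:,:,::-1])
for n,D in(("scene",d),("top",t)):
    P,_,_=pts(D)
    for k,(cx,cy) in dict(D=(450,55),R=(471,-317),B=(666,58)).items():
        m=(np.hypot(P[...,0]-cx,P[...,1]-cy)<50)&(P[...,2]>20)&(P[...,2]<205); p=P[m]
        if len(p):
            z=np.percentile(p[:,2],97); q=p[p[:,2]>z-8]; l=p[p[:,2]<50]; print(n,k,len(p),z,(q.min(0)+q.max(0))/2, np.median(l,0) if len(l) else "")
print(read_state()["contact_force"])
E
```

```text
scene D 544 95.77275427971024 [448.65247891  54.87605665  92.62077547] [435.61531301  45.77107401  35.41658123]
scene R 628 89.80639115745572 [ 471.51758216 -317.6484622    86.6647662 ] [ 457.07816737 -321.83801405   35.08708249]
scene B 1334 191.07202503637245 [665.60510138  57.83655259 188.61643694] [641.44281689  44.49214446  35.23297125]
top D 208 95.6139348618293 [449.67359202  56.46009561  92.72551323] [448.79441629  37.83014877  34.86006664]
top R 293 89.54288704629458 [ 472.04810764 -316.67270251   86.44308355] [ 469.60714181 -301.29602838   34.68299335]
top B 746 192.55450562367548 [667.03205795  58.64186585 189.67740569] [639.54645688  49.13748367  36.06202386]
[-1.22227408 -0.20402823  0.17017222]
```

View pics/end.png

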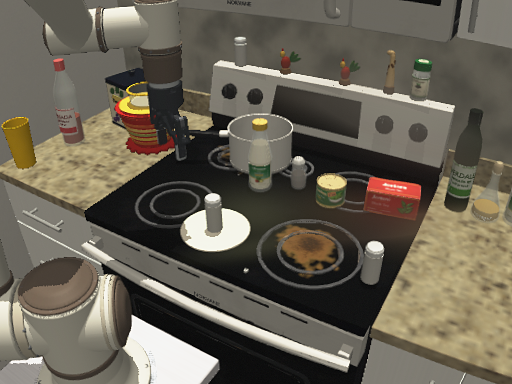

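The shaker stands upright in the middle of the disc at (213,213). The right shaker at (372,262) and the bottle haven't moved, and the gripper is clear.

```bash
python3 -c "
from bench import *
print(job_done())"
```

```text
the job is handed in; nothing more can be done
None
```

The left shaker was the full one (about 3.9 N when lifted); it now stands upright in the middle of the disc. I did not lift the right one to compare; it and the pale bottle were not touched, and the job was handed in at about 12 s.

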